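# Brush the scrap off a die bed in a clock repair shop

## Task

Pick up the wooden-handled bench brush with the black bristles and sweep both pieces of scrap, the brass angle and the copper slug, along the steel die bed and off its open edge into the blue catch tray. Touch the scrap only with the brush, and when both pieces lie in the tray, stand the brush upright on its bristles on the bench again and let go of it.

Things in the scene. Friction and masses are not known exactly. Their poses are not given: they have to be found in the camera images.
- die_bed: Fixed steel die bed + blue tray. Origin: bench level, mid of the edge where they meet; own axes, z up, mm. Bed y 0..175, x -85..85, flat top z 30 (grey discs flush); side rails along y at |x| 67..79, top z 40; channel open at both ends. Brass posts 16 wide at x +-73, y 160, top z 70. Open tray y -115..0, x -85..85, walls 4 thick, 22 high. Sweep along -y: scrap pushed past y=0 drops in.
- brush_grip (a point): Loose brush, 180 g, upright on stiff unbending bristles, left or right of the bed. Point: centre of its pale wood handle, 80 mm above the bristle tips. Handle 40 (x) x 24 (y) mm, 50 to 110 above the tips: grasp from above across the 24. Black bristles 100 (x) x 36 (y) x 36 mm under a brown back 104 x 40 x 14. It sweeps along its y; z up; ends alike. The grey block with blue handle is not it.
- angle_scrap_mid (a point): Loose brass offcut of angle bar, 28 x 20 mm in plan, 18 mm tall at its upright leg, about 50 g, lying on the die bed. This point is half-way up, at its middle in plan.
- slug_scrap_mid (a point): Loose copper punch slug, a disc 22 mm across and 15 mm tall, about 50 g, standing flat on the die bed. This point is its centre.

How it is judged:
On the way, in this order (a step that is already met when the one before it is completed fails the run):
1. the brush is held in the fingers and lifted at least 20 mm off the bench (contact force between the fingers and brush above 1 N and height (world z) of brush_grip above 0.1 m), for 0.2 s.
2. both scrap pieces lie in the catch tray while the brush is still held (x of angle_scrap_mid in the frame of die_bed between -0.082 and 0.082 m and y of angle_scrap_mid in the frame of die_bed between -0.113 and 0 m and z of each of angle_scrap_mid, slug_scrap_mid in the frame of die_bed below 0.028 m and x of slug_scrap_mid in the frame of die_bed between -0.082 and 0.082 m and y of slug_scrap_mid in the frame of die_bed between -0.113 and 0 m and contact force between the fingers and brush above 1 N), for 0.2 s.
At the end, for the whole second after the job is handed in: Both scrap pieces rest inside the catch tray (centres within the tray's outline and below 28 mm over the bench), and the brush stands released and at rest on its bristles on the bench, upright within 10 degrees, its handle point 70 to 90 mm above the bench (x of angle_scrap_mid in the frame of die_bed between -0.082 and 0.082 m and y of angle_scrap_mid in the frame of die_bed between -0.113 and 0 m and z of each of angle_scrap_mid, slug_scrap_mid in the frame of die_bed below 0.028 m and x of slug_scrap_mid in the frame of die_bed between -0.082 and 0.082 m and y of slug_scrap_mid in the frame of die_bed between -0.113 and 0 m and angle between brush_grip's own z axis and vertical below 0.17 rad and height (world z) of brush_grip between 0.07 and 0.09 m and linear speed of each of brush, angle_scrap, slug_scrap below 0.03 m/s); the robot touches nothing.
It fails at once if the robot's fingers or arm touch a scrap piece (contact force between any of the fingers, the arm and angle_scrap above 0.5 N or contact force between any of the fingers, the arm and slug_scrap above 0.5 N).
It also fails if it takes over 54 s, if anything falls off the work surface, if the arm or the gripper's body presses on something with over 40 N, if the wrist force passes 120 N, or if a joint passes its speed limit or range.

## Robot

A 6-joint arm with a two-finger parallel gripper is mounted at the origin on the work surface. World frame = base frame: x ahead of the robot, y to its left, z up, the work surface at z = 0. Lengths are in m, angles in rad, forces in N, time in s.
With the tool pointing down it reaches from about 0.3 to 0.875 m from the base axis. Payload 6.4 kg.
Tool frame: the origin (TCP) lies at the very end of the fingers, on their centre line; the grasp point (between the pads) lies 19 mm behind it (ctrl.tcp_to_grasp is the distance from the TCP to the grasp point, in m); z points along the fingers, y is the direction in which the jaws open and shut (so a half turn about z gives the same grasp; the last joint's range is limited). The gripper opens to 85 mm and grips with 20 to 120 N. Pads are 22 mm wide; open, the fingers measure 114 mm over their backs; the gripper's body (76 mm by 85 mm) begins 54 mm behind the grasp point. The pads swing forward as they close: fully open they stand 13 mm farther back than shut.
Start: joints at [-1.355, 0.181, 1.607, -0, 1.354, -0.206], TCP at [0.235, -0.525, 0.231] pointing down, gripper open.
Joint ranges: [-2.99, 2.99], [-0.89, 2.07], [0.3, 2.58], [-1.14, 4.28], [0, 2.63], [-3.12, 3.12]. Speed limits (rad/s): [2.57, 2.57, 3.01, 3.14, 3.14, 3.14].

## Interface

Orientations are given as a unit quaternion [w, x, y, z].
In Python, from bench import ctrl gives the robot as it stands. The module is installed in compiled form; this text tells all that it offers.
- The arm moves only by the tool drive_tool, never from a script. Its argument "deltas" is a list of rows, each an object with "slide": the shift along the tool's x, y, z as a fraction of full scale, a list of three; "delta_rot": the turn, a rotation vector about the tool's x, y, z as a fraction of full scale, a list of three; "hand": the opening, from 0 (shut) to 1 (fully open). In form: [{"slide": [tx, ty, tz], "delta_rot": [wx, wy, wz], "hand": hand}, ...]. A call has exactly 5 rows; each row shifts and turns the commanded pose from where the row before left it, along the tool's axes as they then stand; what a row does not reach is not made up. Full scale, the value 1, is 50 mm for a shift and 180 degrees for a turn. A row lasts 1/8 s, in which the tool goes at most 62.5 mm and 10.7 degrees, less where a joint would pass 70% of its speed; a pose out of reach is approached as far as the arm can. A call with a number of a shift or a turn outside -1 to 1 is refused whole. A call with a gripper value outside its range is refused whole. The fingers move at their own pace and stop on an object; the grip force is fixed at half the most. Time passes only in rows, so rows that do not move let the fingers close, or fill a call up. It gives the time, the measured TCP pose, the force and the opening at its end, in the units of the state.
- ctrl.get_obs(): the state, without advancing time (a new reading comes with each control period).
- ctrl.camera(name): name is "scene" or "top" or "wrist"; returns a dict with "frame" (400x640x3 uint8, red, green, blue), "mtx" (3x3 intrinsics, pixels), "R" (3x3) and "t" (3): a world point X has camera coordinates R X + t. Camera axes: x right, y down, z forward; pixel columns grow to the right and rows downward; lengths in m; the calibration is good to about 2 mm. A picture is of the moment at which its call begins. There is no depth.
- ctrl.hand_in(): hands the job in, once; it reports no verdict.
The state is a dict: "time_s": time; "q": joint angles; "dq": joint speeds; "joint_efforts": joint torques, N m; "eef_pos": TCP position; "eef_rot": TCP orientation; "wrist_force": force on the tool from outside, world axes, zero at the start; "torque": the same for the moment, N m; "opening": opening from 0.0 (shut) to 1.0 (fully open).
Only numpy, scipy, OpenCV 4.12 (cv2) and the standard library are available. Lean on these libraries where they do the work, as an engineer would, in place of code of your own. Each camera call takes 0.05 s, during which the arm holds its last target.

## Working session

There is one attempt and no reset: what is moved stays moved. The work goes in short steps, Python scripts to look and compute and a tool call to move; the robot and the scene stay as the last step left them, time stands still between calls to the robot, and variables do not carry over. Pictures are saved under pics/ and viewed, and the job is handed in when it is done.

Besides the shell and the picture viewer there is one more tool, called after ">>>" as name(argument=value, ...), one argument or row to a line, values as JSON. drive_tool: Moves the arm, as the interface text tells. Its arguments: {"type":"object","properties":{"deltas":{"type":"array","items":{"type":"object","properties":{"slide":{"type":"array","items":{"type":"number"}},"delta_rot":{"type":"array","items":{"type":"number"}},"hand":{"type":"number"}}}}},"required":["deltas"]}

```bash
mkdir -p pics
python3 - <<'E'
from bench import ctrl
import cv2,pickle
d={}
for n in("scene","top","wrist"):
    c=ctrl.camera(n);d[n]=c;cv2.imwrite(f"pics/a_{n}.png",c["frame"][:,:,::-1])
pickle.dump(d,open("a.pkl","wb"))
for n in d: print(n,d[n]["mtx"].round(1).tolist(),d[n]["R"].round(3).tolist(),d[n]["t"].round(3))
print(ctrl.get_obs(),ctrl.tcp_to_grasp)
E
```

```text
scene [[472.6, 0.0, 320.0], [0.0, 472.6, 205.1], [0.0, 0.0, 1.0]] [[-0.882, 0.472, 0.002], [0.336, 0.631, -0.699], [-0.331, -0.616, -0.715]] [ 0.508 -0.122  1.169]
top [[368.4, 0.0, 319.1], [0.0, 368.4, 199.1], [0.0, 0.0, 1.0]] [[0.018, -0.999, -0.031], [-0.997, -0.016, -0.077], [0.077, 0.032, -0.997]] [-0.001  0.549  0.914]
wrist [[344.1, 0.0, 320.8], [0.0, 344.1, 204.1], [0.0, 0.0, 1.0]] [[0.41, -0.912, -0.002], [-0.88, -0.396, 0.262], [-0.24, -0.105, -0.965]] [-0.574 -0.033  0.378]
{'time_s': 0.15, 'q': array([-1.35534208e+00,  1.81357336e-01,  1.60776710e+00,  2.10320637e-05,
        1.35380915e+00, -2.06306105e-01]), 'dq': array([ 0.00073838, -0.00147947, -0.00355975,  0.00114084,  0.00018614,
        0.00082728]), 'joint_efforts': array([ 4.58184841e-04, -4.45257819e+01, -3.51697433e+01, -2.91410124e-04,
        5.76627703e-03,  1.06470651e-05]), 'eef_pos': array([ 0.2353137 , -0.52418692,  0.23060387]), 'eef_rot': array([-6.70506721e-04,  9.77847310e-01,  2.09318392e-01,  7.20105583e-06]), 'wrist_force': array([ 0.49829666, -0.48672732,  0.69997607]), 'torque': array([ 0.01933593,  0.03537537, -0.01506432]), 'opening': 0.9982418959658256} 0.0187
```

View pics/a_top.png

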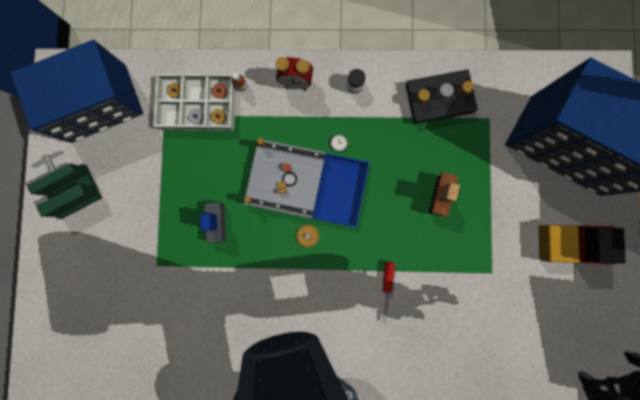

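View pics/a_scene.png

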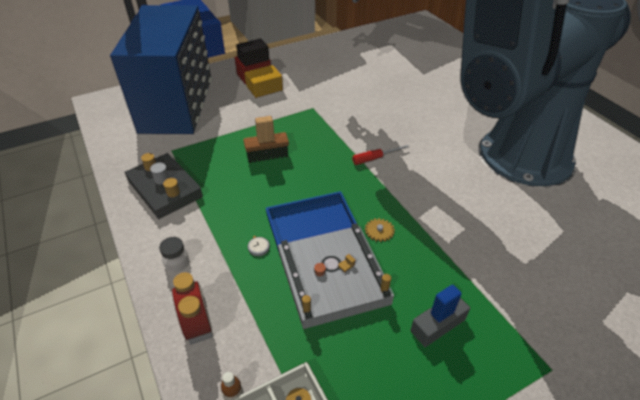

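View pics/a_wrist.png

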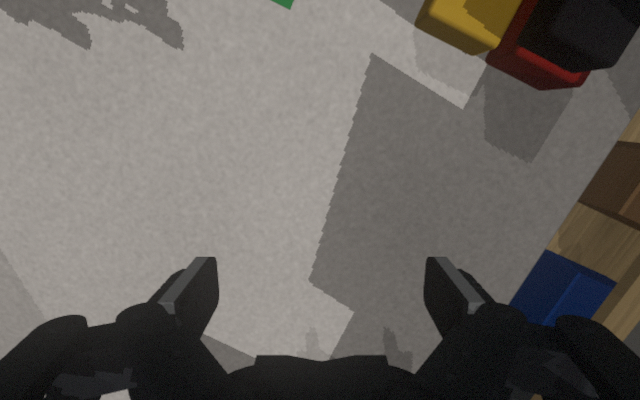

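Run:
```python
import cv2,pickle,numpy as np
d=pickle.load(open("a.pkl","rb"))
f=d["top"]["frame"][:,:,::-1]
a=cv2.resize(f[125:240,235:380],None,fx=5,fy=5,interpolation=cv2.INTER_CUBIC)
cv2.imwrite("pics/b1.png",a)
b=cv2.resize(f[160:230,420:475],None,fx=8,fy=8,interpolation=cv2.INTER_CUBIC)
g=d["scene"]["frame"][:,:,::-1]
c=cv2.resize(g[185:335,230:410],None,fx=4,fy=4,interpolation=cv2.INTER_CUBIC)
cv2.imwrite("pics/b2.png",b);cv2.imwrite("pics/b3.png",c)
```

```text
(no output)
```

View pics/b1.png

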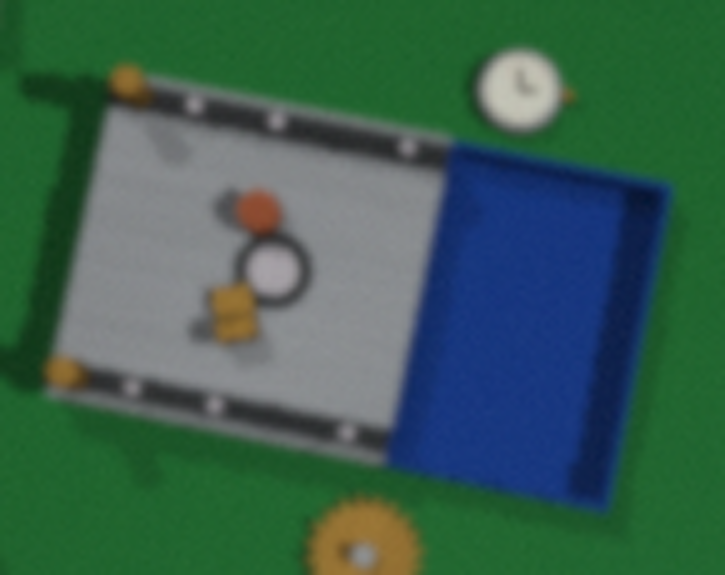

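View pics/b2.png

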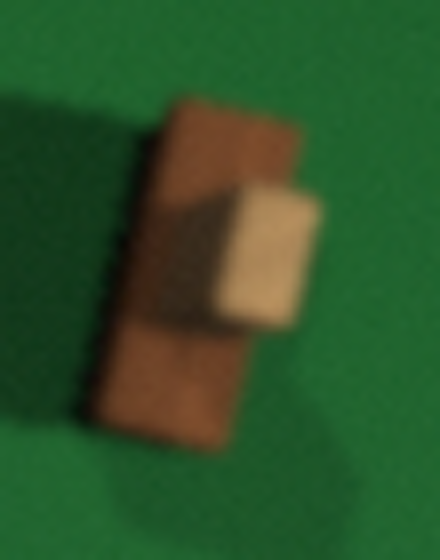

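View pics/b3.png

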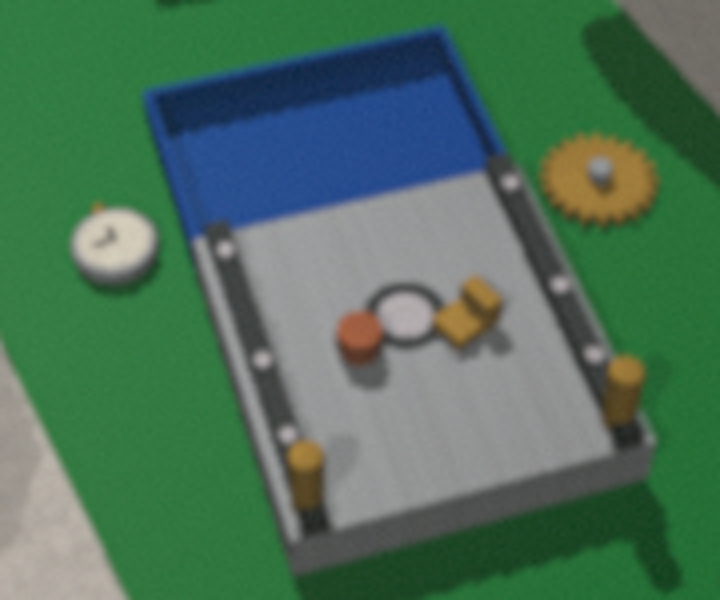

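```bash
cat > h.py <<'E'
import numpy as np,cv2
def ray(c,uv,z):
    K=c["mtx"];d=c["R"].T@np.linalg.solve(K,np.array([uv[0],uv[1],1.]));o=-c["R"].T@c["t"]
    return o+d*(z-o[2])/d[2]
def proj(c,X):
    p=c["mtx"]@(c["R"]@np.asarray(X)+c["t"]);return p[:2]/p[2]
E
cat > m.py <<'E'
import pickle
from h import *
from scipy.optimize import least_squares
d=pickle.load(open("a.pkl","rb"));T=d["top"];S=d["scene"]
tp=lambda u,v:(235+(u-2)/5,125+(v-2)/5)
sp=lambda u,v:(230+(u-1.5)/4,185+(v-1.5)/4)
obs=[(T,tp(127,80),.07,(73,160)),(T,tp(65,372),.07,(-73,160)),(T,tp(672,187),.022,(85,-115)),(T,tp(608,510),.022,(-85,-115)),
(S,sp(306,456),.07,(73,160)),(S,sp(626,369),.07,(-73,160)),(S,sp(148,92),.022,(85,-115)),(S,sp(446,30),.022,(-85,-115))]
W=np.array([ray(c,uv,z)[:2] for c,uv,z,_ in obs]);B=np.array([o[3] for o in obs])/1000
def f(p,W=W,B=B):
    c,s=np.cos(p[2]),np.sin(p[2]);return (B@np.array([[c,s],[-s,c]])+p[:2]-W).ravel()
r=least_squares(f,[.5,0,0]);print("bed",r.x);print((r.fun*1000).round(1).reshape(-1,2).tolist())
r4=least_squares(lambda p:f(p,W[:4],B[:4]),[.5,0,0]);print("top only",r4.x)
def tobed(X):
    c,s=np.cos(r.x[2]),np.sin(r.x[2]);return np.array([[c,s],[-s,c]])@(X[:2]-r.x[:2])*1000
def mask(c,box,lo,hi):
    x0,y0,x1,y1=box;h=cv2.cvtColor(c["frame"][y0:y1,x0:x1],cv2.COLOR_RGB2HSV)
    m=cv2.inRange(h,lo,hi);n,l,st,ce=cv2.connectedComponentsWithStats(m);return [(s[4],(ce[i][0]+x0).round(1),(ce[i][1]+y0).round(1),s[:4]+[x0,y0,0,0]) for i,s in enumerate(st) if i and s[4]>8]
for n,c,box in(("top",T,(260,155,305,205)),("scene",S,(300,245,365,290))):
    for nm,lo,hi in(("cop",(0,110,80),(12,255,255)),("brass",(13,110,80),(28,255,255))):
        for k in mask(c,box,lo,hi):
            print(n,nm,k,tobed(ray(c,k[1:3],.042)).round(1))
bp=lambda u,v:(420+(u-3.5)/8,160+(v-3.5)/8)
q=np.array([ray(T,bp(*p),.05)[:2] for p in((185,95),(303,130),(228,452),(92,425))])
print("back ctr",q.mean(0),"sides",np.linalg.norm(q-np.roll(q,-1,0),axis=1))
v=(q[0]+q[1]-q[2]-q[3])/2;print("long axis ang",np.degrees(np.arctan2(v[1],v[0])))
w=(q[1]-q[0]+q[2]-q[3])/2;print("short axis ang",np.degrees(np.arctan2(w[1],w[0])))
hq=np.array([ray(T,bp(*p),.11)[:2] for p in((243,185),(323,203),(292,330),(213,313))])
print("handle ctr",hq.mean(0),"sides",np.linalg.norm(hq-np.roll(hq,-1,0),axis=1),hq)
E
python3 m.py
```

```text
bed [ 0.58403535  0.01133537 -0.19040654]
[[-0.3, 1.0], [0.1, 2.9], [0.4, -0.2], [-2.0, 1.1], [-0.1, -0.9], [0.4, 0.7], [1.9, -1.6], [-0.4, -3.0]]
top only [ 0.58455914  0.01012187 -0.18717021]
top cop (np.int32(49), np.float64(286.4), np.float64(167.2), array([283, 164,   8,   8])) [26.2 85.8]
top brass (np.int32(78), np.float64(281.4), np.float64(187.2), array([278, 182,   8,  11])) [-25.6  87.3]
scene cop (np.int32(99), np.float64(319.6), np.float64(268.6), array([315, 263,  11,  13])) [26.6 87.9]
scene brass (np.int32(157), np.float64(346.7), np.float64(263.0), array([339, 255,  16,  17])) [-25.7  90.5]
back ctr [ 0.56394983 -0.29922574] sides [0.03706183 0.1014633  0.04149374 0.10549725]
long axis ang -14.634928115584284
short axis ang -103.12614070847636
handle ctr [ 0.56337765 -0.29931601] sides [0.0229889  0.03749551 0.02259202 0.03774853] [[ 0.58406819 -0.29254576]
 [ 0.57923241 -0.3150203 ]
 [ 0.54285817 -0.30591931]
 [ 0.54735184 -0.2837787 ]]
```

>>> drive_tool(
  deltas=[
    {"slide": [0,0,0],"delta_rot": [0,0,0.0422],"hand": 1},
    {"slide": [0,0,0],"delta_rot": [0,0,0.0422],"hand": 1},
    {"slide": [0,0,0],"delta_rot": [0,0,0.0422],"hand": 1},
    {"slide": [0,0,0],"delta_rot": [0,0,0.0422],"hand": 1},
    {"slide": [0,0,0],"delta_rot": [0,0,0.0422],"hand": 1},
  ],
)

```text
time_s: 0.78
eef_pos: [0.2354, -0.5244, 0.2309]
eef_rot: [-0.0, 0.992, -0.122, -0.0]
wrist_force: [-0.3, 0.5, 0.2]
opening: 0.999
```

>>> drive_tool(
  deltas=[
    {"slide": [0.5,-0.55,0],"delta_rot": [0,0,0],"hand": 1},
    {"slide": [0.5,-0.55,0],"delta_rot": [0,0,0],"hand": 1},
    {"slide": [0.5,-0.55,0],"delta_rot": [0,0,0],"hand": 1},
    {"slide": [0.5,-0.55,0],"delta_rot": [0,0,0],"hand": 1},
    {"slide": [0.5,-0.55,0],"delta_rot": [0,0,0],"hand": 1},
  ],
)

```text
time_s: 1.4
eef_pos: [0.3905, -0.42, 0.231]
eef_rot: [-0.0, 0.993, -0.12, -0.0]
wrist_force: [-0.4, -0.2, -0.5]
opening: 1.003
```

>>> drive_tool(
  deltas=[
    {"slide": [0.5,-0.6,0],"delta_rot": [0,0,0],"hand": 1},
    {"slide": [0.5,-0.6,0],"delta_rot": [0,0,0],"hand": 1},
    {"slide": [0.5,-0.6,0],"delta_rot": [0,0,0],"hand": 1},
    {"slide": [0.5,-0.6,0],"delta_rot": [0,0,0],"hand": 1},
    {"slide": [0,0,0],"delta_rot": [0,0,0],"hand": 1},
  ],
)

```text
time_s: 2.02
eef_pos: [0.5169, -0.3262, 0.2308]
eef_rot: [-0.0, 0.993, -0.118, -0.0]
wrist_force: [-1.3, -0.6, 0.8]
opening: 1.002
```

>>> drive_tool(
  deltas=[
    {"slide": [0.39,-0.37,0.2],"delta_rot": [0,0,0],"hand": 1},
    {"slide": [0.39,-0.37,0.4],"delta_rot": [0,0,0],"hand": 1},
    {"slide": [0,0,0.2],"delta_rot": [0,0,0],"hand": 1},
    {"slide": [0,0,0],"delta_rot": [0,0,0],"hand": 1},
    {"slide": [0,0,0],"delta_rot": [0,0,0],"hand": 1},
  ],
)

```text
time_s: 2.65
eef_pos: [0.5616, -0.3027, 0.192]
eef_rot: [0.0, 0.993, -0.121, 0.0]
wrist_force: [-0.9, -0.5, 0.4]
opening: 1.001
```

Run:
```python
from bench import ctrl
import cv2,pickle
from h import *
d={}
for n in("scene","wrist"):
    c=ctrl.camera(n);d[n]=c
o=ctrl.get_obs();print(o["eef_pos"],o["eef_rot"],o["q"].round(3))
pickle.dump(d,open("c.pkl","wb"))
a=np.hstack([d["wrist"]["frame"][:,120:520],cv2.resize(d["scene"]["frame"][50:250,150:350],(400,400),interpolation=2)])
cv2.imwrite("pics/c.png",a[:,:,::-1])
```

```text
[ 0.56187821 -0.30264906  0.1923166 ] [ 4.52094328e-04  9.92679631e-01 -1.20775025e-01  5.82310970e-04] [-0.68   0.352  1.476 -0.     1.312  1.133]
```

View pics/c.png

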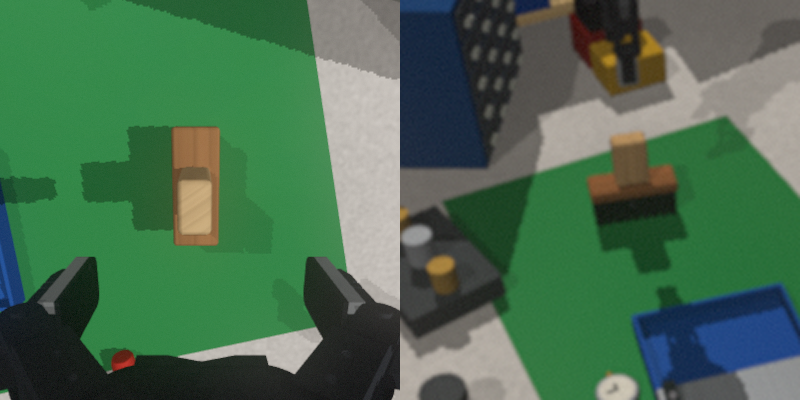

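Run:
```python
import pickle
from h import *
d=pickle.load(open("c.pkl","rb"));w=d["wrist"];s=d["scene"]
P=[(120+179,180),(120+212,180),(120+212,234),(120+179,234)]
q=np.array([ray(w,p,.11)[:2] for p in P]);print("handle",q.mean(0),q)
B=[(120+173.5,127),(120+218.5,127)]
q=np.array([ray(w,p,.05)[:2] for p in B]);print("back far edge",q, q.mean(0))
print("tcp in scene",proj(s,[.5619,-.3026,.1923]),"brush handle top in scene",proj(s,[.5635,-.2993,.11]))
```

```text
handle [ 0.56620023 -0.29995929] [[ 0.58725436 -0.29395951]
 [ 0.58201125 -0.31521321]
 [ 0.54503205 -0.30642203]
 [ 0.55050328 -0.28424242]]
back far edge [[ 0.61983548 -0.29417338]
 [ 0.61113137 -0.329455  ]] [ 0.61548342 -0.31181419]
tcp in scene [260.6188104  86.4712771] brush handle top in scene [263.67268552 118.7406531 ]
```

>>> drive_tool(
  deltas=[
    {"slide": [0.05,-0.07,0.5],"delta_rot": [0,0,0],"hand": 1},
    {"slide": [0,0,0.8],"delta_rot": [0,0,0],"hand": 1},
    {"slide": [0,0,0.8],"delta_rot": [0,0,0],"hand": 1},
    {"slide": [0,0,0.5],"delta_rot": [0,0,0],"hand": 1},
    {"slide": [0,0,0],"delta_rot": [0,0,0],"hand": 1},
  ],
)

```text
time_s: 3.38
eef_pos: [0.5638, -0.2982, 0.0595]
eef_rot: [-0.001, 0.993, -0.121, -0.002]
wrist_force: [0.3, -0.8, 0.3]
opening: 1.002
```

Run:
```python
from bench import ctrl
import cv2
d=ctrl.camera("wrist");o=ctrl.get_obs();print(o["eef_pos"],o["eef_rot"].round(4))
s=ctrl.camera("scene")["frame"]
import numpy as np
a=np.hstack([d["frame"][:,120:520],cv2.resize(s[50:200,190:340],(400,400),interpolation=2)])
cv2.imwrite("pics/d.png",a[:,:,::-1])
```

```text
[ 0.56504497 -0.29904713  0.06138595] [-2.000e-04  9.927e-01 -1.205e-01 -3.000e-04]
```

View pics/d.png

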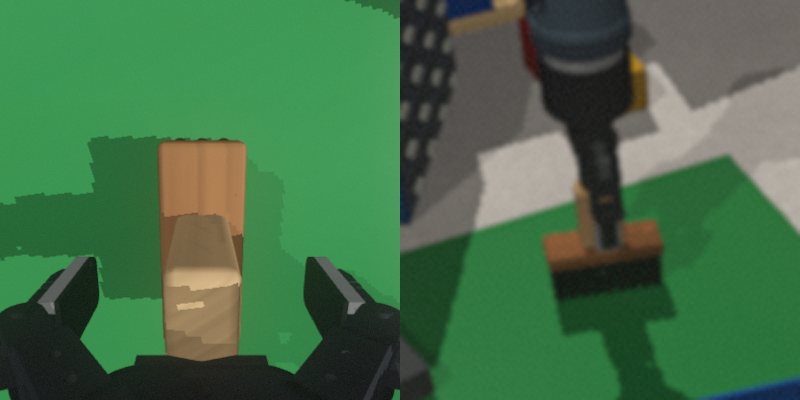

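>>> drive_tool(
  deltas=[
    {"slide": [0,0,0],"delta_rot": [0,0,0],"hand": 0},
    {"slide": [0,0,0],"delta_rot": [0,0,0],"hand": 0},
    {"slide": [0,0,0],"delta_rot": [0,0,0],"hand": 0},
    {"slide": [0,0,0],"delta_rot": [0,0,0],"hand": 0},
    {"slide": [0,0,0],"delta_rot": [0,0,0],"hand": 0},
  ],
)

```text
time_s: 4.1
eef_pos: [0.5658, -0.2991, 0.062]
eef_rot: [0.0, 0.993, -0.12, 0.001]
wrist_force: [-0.3, 0.5, 4.1]
opening: 0.269
```

>>> drive_tool(
  deltas=[
    {"slide": [0,0,-0.2],"delta_rot": [0,0,0],"hand": 0},
    {"slide": [0,0,-0.4],"delta_rot": [0,0,0],"hand": 0},
    {"slide": [0,0,-0.4],"delta_rot": [0,0,0],"hand": 0},
    {"slide": [0,0,-0.4],"delta_rot": [0,0,0],"hand": 0},
    {"slide": [0,0,-0.2],"delta_rot": [0,0,0],"hand": 0},
  ],
)

```text
time_s: 4.72
eef_pos: [0.5662, -0.2995, 0.1439]
eef_rot: [0.001, 0.993, -0.12, 0.001]
wrist_force: [2.0, 0.1, -1.8]
opening: 0.275
```

>>> drive_tool(
  deltas=[
    {"slide": [0,0,-0.2],"delta_rot": [0,0,0],"hand": 0},
    {"slide": [0,0,-0.2],"delta_rot": [0,0,0],"hand": 0},
    {"slide": [0,0,0],"delta_rot": [0,0,0],"hand": 0},
    {"slide": [0,0,0],"delta_rot": [0,0,0],"hand": 0},
    {"slide": [0,0,0],"delta_rot": [0,0,0],"hand": 0},
  ],
)

```text
time_s: 5.35
eef_pos: [0.565, -0.2986, 0.1605]
eef_rot: [-0.0, 0.993, -0.12, -0.001]
wrist_force: [0.2, -0.4, -2.6]
opening: 0.27
```

Run:
```python
from bench import ctrl
import cv2
d=ctrl.camera("wrist");o=ctrl.get_obs();print(o["eef_pos"],o["eef_rot"].round(4),o["q"].round(2))
s=ctrl.camera("scene")["frame"]
import numpy as np
a=np.hstack([d["frame"][:,120:520],cv2.resize(s[20:220,190:390],(400,400),interpolation=2)])
cv2.imwrite("pics/e.png",a[:,:,::-1])
```

```text
[ 0.56507666 -0.29862901  0.16058812] [-3.000e-04  9.927e-01 -1.202e-01 -5.000e-04] [-0.67  0.39  1.5  -0.    1.26  1.14]
```

View pics/e.png

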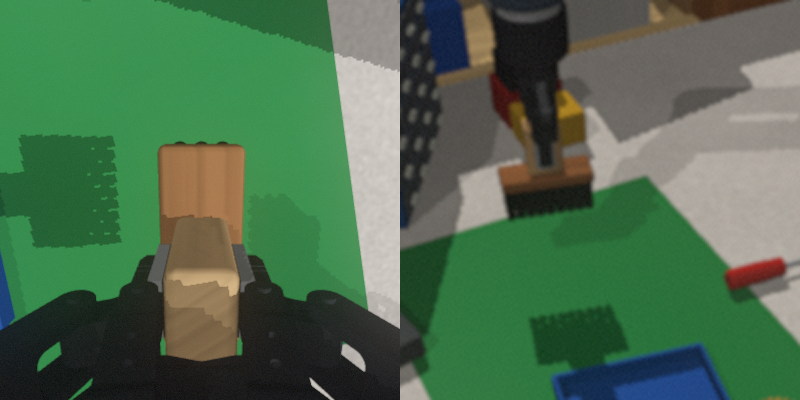

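>>> drive_tool(
  deltas=[
    {"slide": [-0.1,-0.6,0],"delta_rot": [0,0,0],"hand": 0},
    {"slide": [-0.1,-0.8,0],"delta_rot": [0,0,0],"hand": 0},
    {"slide": [-0.1,-0.8,0],"delta_rot": [0,0,0],"hand": 0},
    {"slide": [-0.1,-0.8,0],"delta_rot": [0,0,0],"hand": 0},
    {"slide": [-0.1,-0.8,0],"delta_rot": [0,0,0],"hand": 0},
  ],
)

```text
time_s: 6.08
eef_pos: [0.5865, -0.1071, 0.1612]
eef_rot: [-0.0, 0.993, -0.12, -0.0]
wrist_force: [0.4, 0.2, -2.5]
opening: 0.274
```

>>> drive_tool(
  deltas=[
    {"slide": [-0.1,-0.8,0],"delta_rot": [0,0,0],"hand": 0},
    {"slide": [-0.1,-0.8,0],"delta_rot": [0,0,0],"hand": 0},
    {"slide": [-0.1,-0.8,0],"delta_rot": [0,0,0],"hand": 0},
    {"slide": [-0.1,-0.8,0],"delta_rot": [0,0,0],"hand": 0},
    {"slide": [-0.1,-0.6,0],"delta_rot": [0,0,0],"hand": 0},
  ],
)

```text
time_s: 6.7
eef_pos: [0.6075, 0.0839, 0.1612]
eef_rot: [-0.0, 0.993, -0.12, -0.0]
wrist_force: [0.1, -2.0, -1.6]
opening: 0.273
```

>>> drive_tool(
  deltas=[
    {"slide": [-0.1,-0.6,0],"delta_rot": [0,0,0],"hand": 0},
    {"slide": [-0.1,-0.6,0],"delta_rot": [0,0,0],"hand": 0},
    {"slide": [0,0,0],"delta_rot": [0,0,-0.016],"hand": 0},
    {"slide": [0,0,0],"delta_rot": [0,0,0],"hand": 0},
    {"slide": [0,0,0],"delta_rot": [0,0,0],"hand": 0},
  ],
)

```text
time_s: 7.32
eef_pos: [0.6121, 0.1424, 0.1611]
eef_rot: [0.0, 0.995, -0.096, -0.0]
wrist_force: [0.2, 0.4, -1.0]
opening: 0.273
```

Run:
```python
from bench import ctrl
import cv2
d=ctrl.camera("wrist");o=ctrl.get_obs();print(o["eef_pos"],o["eef_rot"].round(4),o["q"].round(2))
import numpy as np
c,s=np.cos(-.1904),np.sin(-.1904);X=o["eef_pos"][:2]-[.584,.0113];print("bed",c*X[0]+s*X[1],-s*X[0]+c*X[1],"yaw",np.degrees(2*np.arctan2(o["eef_rot"][2],o["eef_rot"][1])))
s=ctrl.camera("scene")["frame"]
a=np.hstack([d["frame"][:,120:520],cv2.resize(s[150:350,220:420],(400,400),interpolation=2)])
cv2.imwrite("pics/f.png",a[:,:,::-1])
```

```text
[0.61213609 0.14228703 0.16117822] [ 0.000e+00  9.954e-01 -9.600e-02 -1.000e-04] [ 0.04  0.36  1.53 -0.    1.25  1.8 ]
bed 0.002838113987569151 0.13394471327150315 yaw -11.01401020294924
```

View pics/f.png

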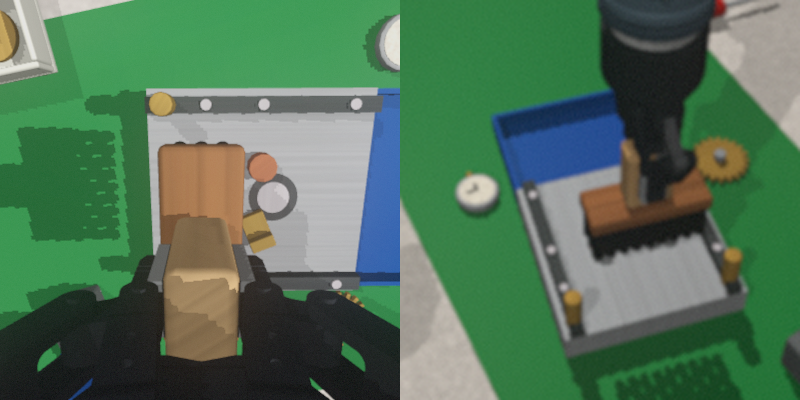

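>>> drive_tool(
  deltas=[
    {"slide": [-0.07,-0.28,0],"delta_rot": [0,0,0],"hand": 0},
    {"slide": [0,0,0.4],"delta_rot": [0,0,0],"hand": 0},
    {"slide": [0,0,0.5],"delta_rot": [0,0,0],"hand": 0},
    {"slide": [0,0,0.3],"delta_rot": [0,0,0],"hand": 0},
    {"slide": [0,0,0],"delta_rot": [0,0,0],"hand": 0},
  ],
)

```text
time_s: 8.05
eef_pos: [0.6099, 0.1571, 0.099]
eef_rot: [0.0, 0.995, -0.095, -0.002]
wrist_force: [-1.1, -0.3, -2.0]
opening: 0.272
```

>>> drive_tool(
  deltas=[
    {"slide": [0,0,0.08],"delta_rot": [0,0,0],"hand": 0},
    {"slide": [0,0,0.03],"delta_rot": [0,0,0],"hand": 0},
    {"slide": [0,0,0],"delta_rot": [0,0,0],"hand": 0},
    {"slide": [0,0,0],"delta_rot": [0,0,0],"hand": 0},
    {"slide": [0,0,0],"delta_rot": [0,0,0],"hand": 0},
  ],
)

```text
time_s: 8.68
eef_pos: [0.6115, 0.1572, 0.0961]
eef_rot: [-0.0, 0.995, -0.095, 0.0]
wrist_force: [0.1, 0.3, -2.1]
opening: 0.274
```

```bash
cat > look.py <<'E'
import sys
from bench import ctrl
import cv2
import numpy as np
d=ctrl.camera("wrist");o=ctrl.get_obs();print(o["eef_pos"],o["eef_rot"].round(4),o["wrist_force"].round(1))
c,s=np.cos(-.1904),np.sin(-.1904);X=o["eef_pos"][:2]-[.584,.0113];print("bed",c*X[0]+s*X[1],-s*X[0]+c*X[1],"yaw",np.degrees(2*np.arctan2(o["eef_rot"][2],o["eef_rot"][1])))
s=ctrl.camera("scene")["frame"]
a=np.hstack([d["frame"][:,120:520],cv2.resize(s[150:350,220:420],(400,400),interpolation=2)])
cv2.imwrite(sys.argv[1],a[:,:,::-1])
E
python3 look.py pics/g.png
```

```text
[0.61146413 0.15715963 0.09598885] [-0.000e+00  9.955e-01 -9.530e-02  1.000e-04] [-0.3 -0.3 -1.7]
bed -0.0006363605068189018 0.14842137361108323 yaw -10.934187053036094
```

View pics/g.png

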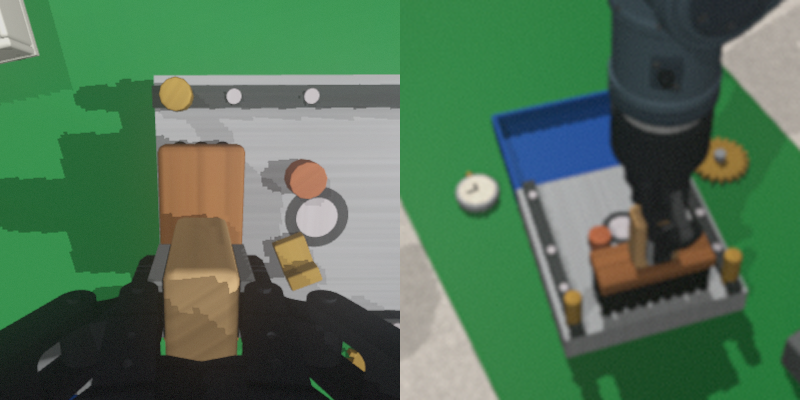

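>>> drive_tool(
  deltas=[
    {"slide": [0,0,0.04],"delta_rot": [0,0,0],"hand": 0},
    {"slide": [0,0.1,0],"delta_rot": [0,0,0],"hand": 0},
    {"slide": [0,0.2,0],"delta_rot": [0,0,0],"hand": 0},
    {"slide": [0,0.2,0],"delta_rot": [0,0,0],"hand": 0},
    {"slide": [0,0.2,0],"delta_rot": [0,0,0],"hand": 0},
  ],
)

```text
time_s: 9.4
eef_pos: [0.6047, 0.1219, 0.0939]
eef_rot: [-0.0, 0.995, -0.095, 0.0]
wrist_force: [0.5, 0.9, -1.7]
opening: 0.273
```

>>> drive_tool(
  deltas=[
    {"slide": [0,0.2,0],"delta_rot": [0,0,0],"hand": 0},
    {"slide": [0,0.2,0],"delta_rot": [0,0,0],"hand": 0},
    {"slide": [0,0.2,0],"delta_rot": [0,0,0],"hand": 0},
    {"slide": [0,0.2,0],"delta_rot": [0,0,0],"hand": 0},
    {"slide": [0,0.2,0],"delta_rot": [0,0,0],"hand": 0},
  ],
)

```text
time_s: 10.02
eef_pos: [0.5952, 0.0731, 0.0939]
eef_rot: [-0.0, 0.995, -0.095, 0.0]
wrist_force: [0.5, 1.5, -1.5]
opening: 0.275
```

```bash
python3 look.py pics/h.png
```

```text
[0.59500033 0.07189868 0.09376252] [ 4.000e-04  9.954e-01 -9.550e-02 -1.000e-04] [ 0.4 -1.1 -2. ]
bed -0.0006668608263020997 0.06158540923796441 yaw -10.958584815408317
```

View pics/h.png

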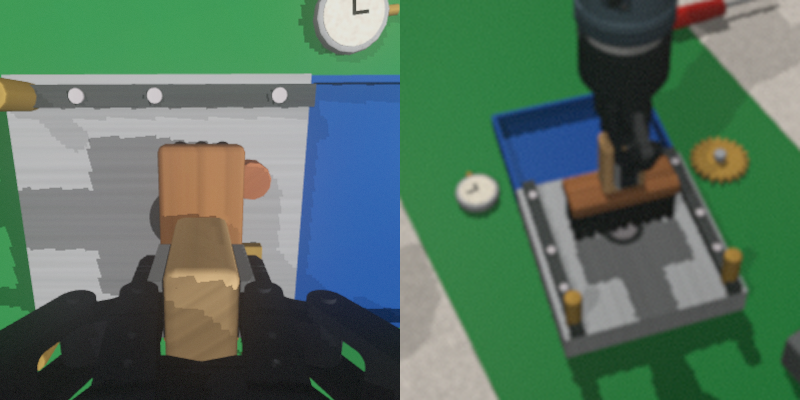

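>>> drive_tool(
  deltas=[
    {"slide": [0,0.2,0],"delta_rot": [0,0,0],"hand": 0},
    {"slide": [0,0.2,0],"delta_rot": [0,0,0],"hand": 0},
    {"slide": [0,0.2,0],"delta_rot": [0,0,0],"hand": 0},
    {"slide": [0,0.2,0],"delta_rot": [0,0,0],"hand": 0},
    {"slide": [0,0.2,0],"delta_rot": [0,0,0],"hand": 0},
  ],
)

```text
time_s: 10.75
eef_pos: [0.5856, 0.0237, 0.0938]
eef_rot: [0.0, 0.995, -0.095, -0.0]
wrist_force: [0.3, 0.4, -0.9]
opening: 0.27
```

>>> drive_tool(
  deltas=[
    {"slide": [0,0.2,0],"delta_rot": [0,0,0],"hand": 0},
    {"slide": [0,0.15,0],"delta_rot": [0,0,0],"hand": 0},
    {"slide": [0,0.1,0],"delta_rot": [0,0,0],"hand": 0},
    {"slide": [0,0,0],"delta_rot": [0,0,0],"hand": 0},
    {"slide": [0,0,0],"delta_rot": [0,0,0],"hand": 0},
  ],
)

```text
time_s: 11.38
eef_pos: [0.5815, 0.0027, 0.0938]
eef_rot: [-0.0, 0.995, -0.095, -0.0]
wrist_force: [-0.2, -1.0, -2.3]
opening: 0.277
```

```bash
python3 look.py pics/i.png
```

```text
[0.58151698 0.00279727 0.09379503] [-0.      0.9955 -0.0951 -0.    ] [ 0.8 -0.5 -2.1]
bed -0.0008289915216898238 -0.0088189934917228 yaw -10.913749982275613
```

View pics/i.png

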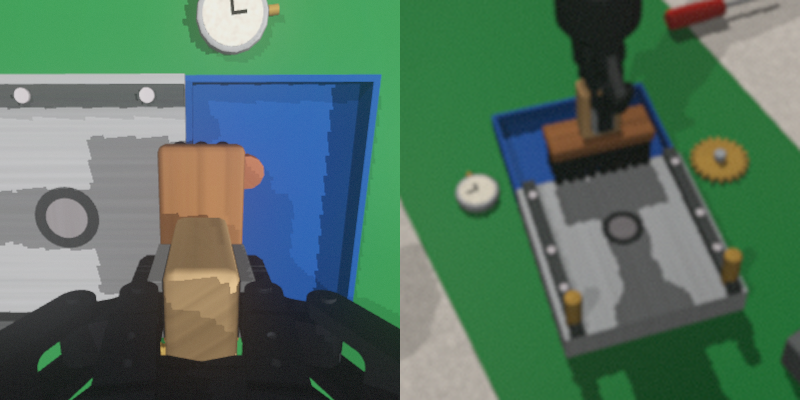

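>>> drive_tool(
  deltas=[
    {"slide": [0,0,-0.2],"delta_rot": [0,0,0],"hand": 0},
    {"slide": [0,-0.3,-0.5],"delta_rot": [0,0,0],"hand": 0},
    {"slide": [0,-0.6,-0.5],"delta_rot": [0,0,0],"hand": 0},
    {"slide": [0,-0.4,-0.2],"delta_rot": [0,0,0],"hand": 0},
    {"slide": [0,0,0],"delta_rot": [0,0,0],"hand": 0},
  ],
)

```text
time_s: 12.1
eef_pos: [0.5944, 0.0677, 0.1648]
eef_rot: [0.0, 0.996, -0.094, 0.001]
wrist_force: [0.2, 0.4, -1.8]
opening: 0.273
```

```bash
python3 look.py pics/j.png
python3 - <<'E'
from bench import ctrl
import cv2,pickle
c=ctrl.camera("top");pickle.dump(c,open("j.pkl","wb"))
cv2.imwrite("pics/j2.png",cv2.resize(c["frame"][125:240,235:380],None,fx=5,fy=5,interpolation=2)[:,:,::-1])
E
```

```text
[0.59361842 0.06683788 0.1635967 ] [ 2.000e-04  9.955e-01 -9.440e-02 -1.000e-04] [ 0.1 -0.3 -0.9]
bed -0.0010660308243740872 0.05635453312935832 yaw -10.835134357641639
```

View pics/j.png

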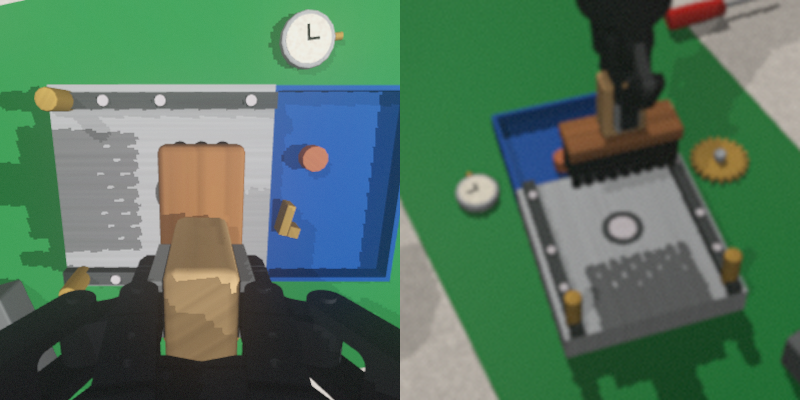

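View pics/j2.png

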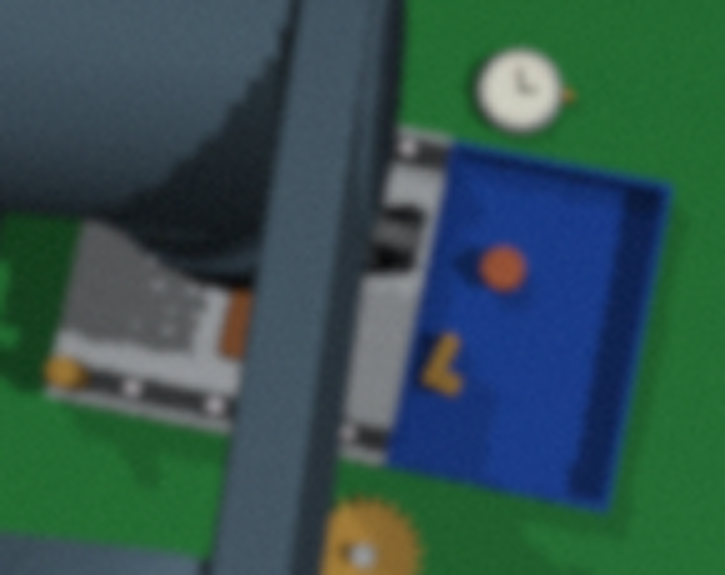

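Run:
```python
import pickle
from h import *
c=pickle.load(open("j.pkl","rb"))
co,s=np.cos(-.1904),np.sin(-.1904)
for n,lo,hi in(("cop",(0,110,80),(12,255,255)),("brass",(13,110,80),(28,255,255))):
    m=cv2.inRange(cv2.cvtColor(c["frame"][150:232,310:372],cv2.COLOR_RGB2HSV),lo,hi)
    k,l,st,ce=cv2.connectedComponentsWithStats(m)
    for i in range(1,k):
        if st[i][4]>8:
            W=ray(c,ce[i]+[310,150],.02);X=W[:2]-[.584,.0113];print(n,st[i],W.round(3),co*X[0]+s*X[1],-s*X[0]+co*X[1])
```

```text
cop [22 25  7  7 40] [ 0.603 -0.032  0.02 ] 0.026366688778076495 -0.03871250368129382
brass [10 43  6 10 35] [ 0.552 -0.001  0.02 ] -0.02896620495006869 -0.01844148808965372
brass [ 0 75  7  7 33] [0.473 0.024 0.02 ] -0.11118170024178307 -0.008719286466453825
```

>>> drive_tool(
  deltas=[
    {"slide": [0.08,0.5,0],"delta_rot": [0,0,0],"hand": 0},
    {"slide": [0.08,0.8,0],"delta_rot": [0,0,0],"hand": 0},
    {"slide": [0.08,0.8,0],"delta_rot": [0,0,0],"hand": 0},
    {"slide": [0.08,0.8,0],"delta_rot": [0,0,0],"hand": 0},
    {"slide": [0.08,0.8,0],"delta_rot": [0,0,0],"hand": 0},
  ],
)

```text
time_s: 12.88
eef_pos: [0.5772, -0.1211, 0.1626]
eef_rot: [-0.0, 0.995, -0.096, -0.001]
wrist_force: [0.4, 0.3, -1.6]
opening: 0.275
```

>>> drive_tool(
  deltas=[
    {"slide": [0.08,0.8,0],"delta_rot": [0,0,0],"hand": 0},
    {"slide": [0.08,0.8,0],"delta_rot": [0,0,0],"hand": 0},
    {"slide": [0.08,0.8,0],"delta_rot": [0,0,0],"hand": 0},
    {"slide": [0.08,0.8,0],"delta_rot": [0,0,0],"hand": 0},
    {"slide": [0.08,0.4,0],"delta_rot": [0,0,0],"hand": 0},
  ],
)

```text
time_s: 13.5
eef_pos: [0.5624, -0.3021, 0.1626]
eef_rot: [-0.0, 0.995, -0.097, -0.001]
wrist_force: [0.1, 0.5, -1.4]
opening: 0.272
```

>>> drive_tool(
  deltas=[
    {"slide": [0,0,0.3],"delta_rot": [0,0,0],"hand": 0},
    {"slide": [0,0,0.5],"delta_rot": [0,0,0],"hand": 0},
    {"slide": [0,0,0.5],"delta_rot": [0,0,0],"hand": 0},
    {"slide": [0,0,0.4],"delta_rot": [0,0,0],"hand": 0},
    {"slide": [0,0,0],"delta_rot": [0,0,0],"hand": 0},
  ],
)

```text
time_s: 14.12
eef_pos: [0.5625, -0.2975, 0.076]
eef_rot: [-0.001, 0.995, -0.095, -0.002]
wrist_force: [0.4, -0.5, -1.2]
opening: 0.274
```

>>> drive_tool(
  deltas=[
    {"slide": [0,0,0.14],"delta_rot": [0,0,0],"hand": 0},
    {"slide": [0,0,0.08],"delta_rot": [0,0,0],"hand": 0},
    {"slide": [0,0,0.04],"delta_rot": [0,0,0],"hand": 0},
    {"slide": [0,0,0],"delta_rot": [0,0,0],"hand": 0},
    {"slide": [0,0,0],"delta_rot": [0,0,0],"hand": 0},
  ],
)

```text
time_s: 14.75
eef_pos: [0.564, -0.2998, 0.0661]
eef_rot: [0.0, 0.995, -0.095, 0.0]
wrist_force: [-0.5, -0.2, -1.3]
opening: 0.273
```

```bash
sed -i 's/s\[150:350,220:420\]/s[50:200,190:340]/' look.py; python3 look.py pics/k.png
```

```text
[ 0.56404216 -0.2998219   0.06613319] [ 1.000e-04  9.954e-01 -9.530e-02  2.000e-04] [ 0.2 -0.7 -1.1]
bed 0.039283166926209964 -0.30927655426563 yaw -10.937574557725336
```

View pics/k.png

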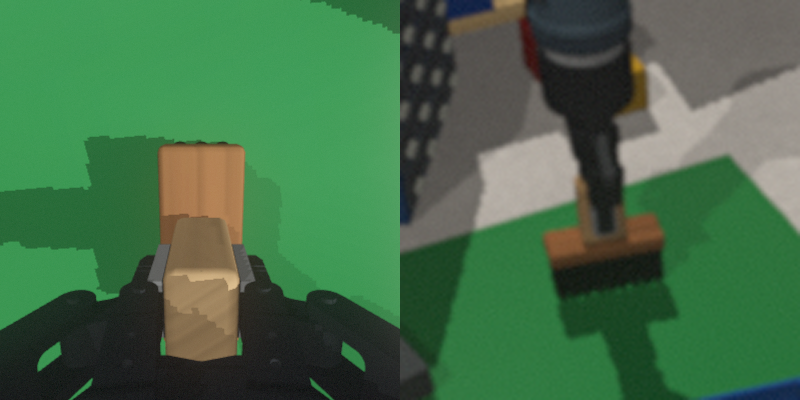

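Brush is upright, about 4 mm above the bench. Lower in small steps until contact shows.

>>> drive_tool(
  deltas=[
    {"slide": [0,0,0.04],"delta_rot": [0,0,0],"hand": 0},
    {"slide": [0,0,0.03],"delta_rot": [0,0,0],"hand": 0},
    {"slide": [0,0,0],"delta_rot": [0,0,0],"hand": 0},
    {"slide": [0,0,0],"delta_rot": [0,0,0],"hand": 0},
    {"slide": [0,0,0],"delta_rot": [0,0,0],"hand": 0},
  ],
)

```text
time_s: 15.48
eef_pos: [0.5639, -0.2996, 0.0623]
eef_rot: [-0.0, 0.995, -0.095, 0.0]
wrist_force: [0.6, 0.4, -1.9]
opening: 0.27
```

>>> drive_tool(
  deltas=[
    {"slide": [0,0,0.01],"delta_rot": [0,0,0],"hand": 0},
    {"slide": [0,0,0.01],"delta_rot": [0,0,0],"hand": 0},
    {"slide": [0,0,0],"delta_rot": [0,0,0],"hand": 0},
    {"slide": [0,0,0],"delta_rot": [0,0,0],"hand": 0},
    {"slide": [0,0,0],"delta_rot": [0,0,0],"hand": 0},
  ],
)

```text
time_s: 16.1
eef_pos: [0.5639, -0.2997, 0.062]
eef_rot: [0.0, 0.995, -0.095, 0.0]
wrist_force: [-3.4, 2.7, 5.8]
opening: 0.274
```

Contact (force now upward, ~+6 N). Release, with the jaws opening in place.

>>> drive_tool(
  deltas=[
    {"slide": [0,0,0],"delta_rot": [0,0,0],"hand": 0.4},
    {"slide": [0,0,0],"delta_rot": [0,0,0],"hand": 0.7},
    {"slide": [0,0,0],"delta_rot": [0,0,0],"hand": 1},
    {"slide": [0,0,0],"delta_rot": [0,0,0],"hand": 1},
    {"slide": [0,0,0],"delta_rot": [0,0,0],"hand": 1},
  ],
)

```text
time_s: 16.73
eef_pos: [0.5639, -0.2996, 0.0612]
eef_rot: [-0.0, 0.995, -0.095, -0.0]
wrist_force: [-0.1, 0.7, -0.4]
opening: 1.002
```

```bash
python3 look.py pics/l.png
```

```text
[ 0.56385839 -0.2996423   0.0612352 ] [-0.      0.9955 -0.0953 -0.    ] [ 1.2  0.3 -0.4]
bed 0.03906872641426412 -0.3091349803201527 yaw -10.933076470859582
```

View pics/l.png

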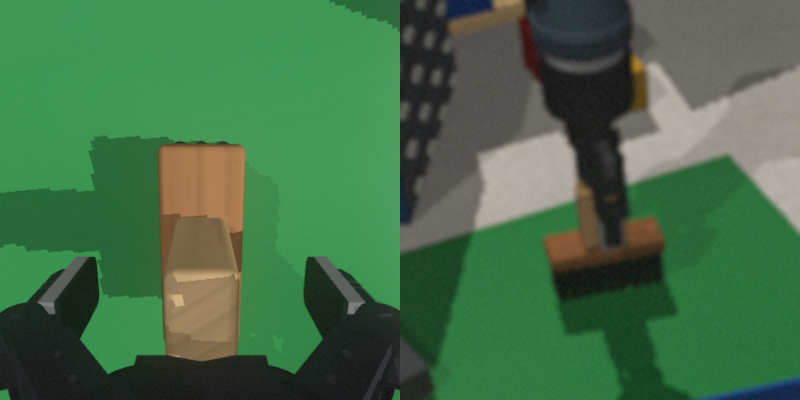

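Both fingers are clear of the handle (columns 98 and 305, handle at 163–240). Retract upward.

>>> drive_tool(
  deltas=[
    {"slide": [0,0,-0.2],"delta_rot": [0,0,0],"hand": 1},
    {"slide": [0,0,-0.6],"delta_rot": [0,0,0],"hand": 1},
    {"slide": [0,0,-0.8],"delta_rot": [0,0,0],"hand": 1},
    {"slide": [0,0,-0.8],"delta_rot": [0,0,0],"hand": 1},
    {"slide": [0,0,-0.4],"delta_rot": [0,0,0],"hand": 1},
  ],
)

```text
time_s: 17.45
eef_pos: [0.5649, -0.3004, 0.2048]
eef_rot: [0.001, 0.995, -0.095, 0.002]
wrist_force: [0.9, -1.3, 1.0]
opening: 1.0
```

>>> drive_tool(
  deltas=[
    {"slide": [0,0,0],"delta_rot": [0,0,0],"hand": 1},
    {"slide": [0,0,0],"delta_rot": [0,0,0],"hand": 1},
    {"slide": [0,0,0],"delta_rot": [0,0,0],"hand": 1},
    {"slide": [0,0,0],"delta_rot": [0,0,0],"hand": 1},
    {"slide": [0,0,0],"delta_rot": [0,0,0],"hand": 1},
  ],
)

```text
time_s: 18.08
eef_pos: [0.5637, -0.2995, 0.2007]
eef_rot: [-0.0, 0.995, -0.095, -0.0]
wrist_force: [0.5, 0.0, 0.5]
opening: 1.001
```

Run:
```python
from bench import ctrl
import cv2
import numpy as np
s=ctrl.camera("scene")["frame"];t=ctrl.camera("top")["frame"];o=ctrl.get_obs();print(o["time_s"],o["eef_pos"],abs(o["dq"]).max())
a=np.hstack([cv2.resize(t[130:240,240:350],(400,400),interpolation=2),cv2.resize(s[80:280,200:400],(400,400),interpolation=2)])
cv2.imwrite("pics/m.png",a[:,:,::-1])
```

```text
18.175 [ 0.56383635 -0.29958678  0.20102672] 0.004652145643240169
```

View pics/m.png

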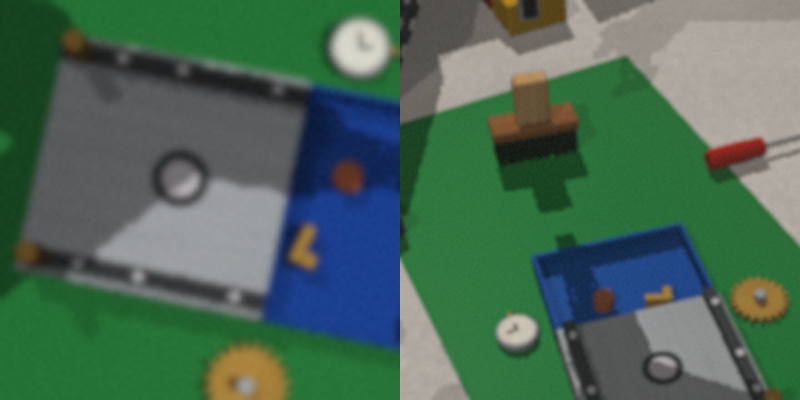

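The brush stands upright and free, and both scrap pieces lie on the tray floor. Handing in.

```bash
python3 -c "
from bench import ctrl
print(ctrl.hand_in())"
```

```text
the job is handed in; nothing more can be done
None
```

I picked up the wooden-handled brush and swept both scrap pieces off the die bed into the tray in one pass. I then stood the brush back at its starting spot, let go and backed the arm 140 mm up. The job was handed in at about 18 s of the 54 s allowed; handing in reports no verdict.

- **Scrap:** after the sweep I measured the copper slug at bed (x 26, y −39) mm and the brass angle at (−29, −18) mm. Both are inside the tray outline. The heights were not measured, only seen: both pieces lie on the tray floor, the brass standing on its end.
- **Brush:** the last pictures show it upright on its bristles with the open gripper clear above it. I judged upright by eye, not by measuring the angle.
- **Limits:** the largest wrist force reported after a move was about 7 N, when the brush touched the bench.

No check failed. The bed-fit residuals were up to 3 mm, and the two views put the brass about 3 mm apart; neither affected the sweep.

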